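# Sort the stool parts and clamp the bar for drilling

## Robot

A 7-joint arm with a two-finger parallel gripper is mounted at the origin on the work surface. World frame = base frame: x ahead of the robot, y to its left, z up, the work surface at z = 0. Lengths are in m, angles in rad, forces in N, time in s.
With the tool pointing down it reaches from about 0.4 to 0.875 m from the base axis. Payload 19.3 kg.
Tool frame: the origin (TCP) lies where the fingers leave the gripper's body, on its centre line; the fingertips stand bot.tip_reach ahead of it and the grasp point (between the pads) lies 54 mm ahead of it (bot.tip_reach is the distance from the TCP to the fingertips, in m); z points along the fingers, y is the line along which they close (so a half turn about z gives the same grasp; the last joint's range is limited). The gripper opens to 85 mm and grips with 20 to 120 N. Pads are 22 mm wide; open, the fingers measure 114 mm over their backs; the gripper's body (76 mm by 85 mm) begins 54 mm behind the grasp point. The pads swing forward as they close: fully open they stand 13 mm farther back than shut.
Start: joints at [1.237, 0.521, -0.036, 1.599, 0.021, 1.021, -0.113], TCP at [0.163, -0.603, 0.304] pointing down, gripper open.
Joint ranges: [-2.91, 2.91], [-0.3, 2.13], [-1.5, 1.42], [0.17, 2.43], [-1.26, 4.41], [0.16, 1.93], [-2.52, 2.52]. Speed limits (rad/s): [1.89, 1.89, 2.39, 2.39, 3.01, 3.01, 3.01].

## Interface

Orientations are given as [roll, pitch, yaw] about the fixed x, y, z axes, in that order (R = Rz(yaw) Ry(pitch) Rx(roll)).
In Python, from workcell import bot gives the robot as it stands. The module is installed in compiled form; this text tells all that it offers.
- The arm moves only by the shell command python3 -m jog 'ROWS' [FORCE]. ROWS is JSON, a list that holds one entry, the list of rows, each a list of 7 numbers: the shift along the tool's x, y, z in mm, then the turn, a rotation vector about the tool's x, y, z in rad, then the opening, from 0 (shut) to 1 (fully open). In form: [[[tx, ty, tz, wx, wy, wz, fingers], ...]]. A call has 1 to 5 rows; each row shifts and turns the commanded pose from where the row before left it, along the tool's axes as they then stand; what a row does not reach is not made up. A row lasts 1/10 s, in which the tool goes at most 50 mm and 8.59 degrees, less where a joint would pass 70% of its speed; a pose out of reach is approached as far as the arm can. A call is refused whole if a number of a shift passes 50 or a number of a turn 0.15, either way. A call with a gripper value outside its range is refused whole. The fingers move at their own pace and stop on an object; FORCE is the grip in N (left out, the last holds). Time passes only in rows, so rows that do not move let the fingers close. It gives the time, the measured TCP pose, the force, the opening and the grip force at its end, in the units of the state.
- bot.observe(): the state, without advancing time (a new reading comes with each control period).
- bot.grab_frame(name): name is "side" or "top" or "wrist"; returns a dict with "img" (384x512x3 uint8, red, green, blue), "intrinsics" (3x3 intrinsics, pixels), "R" (3x3) and "t" (3): a world point X has camera coordinates R X + t; the wrist camera has in their place "tool_from_camera" (4x4, takes a point from camera to tool coordinates, whose origin is the TCP and whose axes are the flange's). Camera axes: x right, y down, z forward; pixel columns grow to the right and rows downward; lengths in m; the calibration is good to about 2 mm. A picture is of the moment at which its call begins: read the wrist's pose just before it. There is no depth.
- bot.job_done(): hands the job in; it is judged then, once.
Trained networks look in a picture, given as the dict that the camera call returned (one of the last four; its "shot" number tells which), for a name from the list of things; names that differ only in an ending like _2 or _b are one class to them, and where a whole thing is asked for, a point or a joint stands for the part that bears it (a point fixed in the world has none). Each returns a list of dicts, best first, with "conf" (0 to 1); they miss things now and then, are a little off and sometimes report something else, mostly with a low value. They report only what shows in the picture. A call takes as long as a camera call. They do not tell look-alikes from the thing itself.
- bot.trace(query, picture): "region" (384x512 bool, what is visible of it).
- bot.spot_point(query, picture): "xyz" ([x, y, z] in m, in world coordinates, good to about 4 mm: a listed point, or the origin of a listed thing).
The state is a dict: "clock": time; "qpos": joint angles; "qd": joint speeds; "joint_efforts": joint torques, N m; "position": TCP position; "tool_rot": TCP orientation; "force": force on the tool from outside, world axes, zero at the start; "moment": the same for the moment, N m; "grip_width": finger opening in m; "finger_force": force on a finger pad.
Only numpy, scipy, OpenCV 4.12 (cv2) and the standard library are available. Lean on these libraries where they do the work, as an engineer would, in place of code of your own. Each camera call takes 0.05 s, during which the arm holds its last target. There are 200 camera calls.

## Task

Sort the mixed stool parts on the bench: stand the two turned wooden feet in the divided wooden tray, one in each bay, and stand the two steel ferrules side by side on the floor of the round dish. Lay the pine bar in the nest of the drilling jig, flat between the two fences and centred along their length, opening the toggle clamp first if it is in the way, and then swing the clamp fully shut on the bar.

Things in the scene. Friction and masses are not known exactly. Their poses are not given: they have to be found in the camera images.
- foot_a: Turned wooden stool foot, a squat round knob standing upright, 50 mm tall. Diameter 40 mm from 15 to 41 mm above its underside, narrowing to a 32 mm base below and a 26 mm flat top above; about 40 g, loose. Two alike (foot_a, foot_b), interchangeable. Origin: centre of its underside; z up its axis.
- foot_b: Turned wooden stool foot, a squat round knob standing upright, 50 mm tall. Diameter 40 mm from 15 to 41 mm above its underside, narrowing to a 32 mm base below and a 26 mm flat top above; about 40 g, loose. Two alike (foot_a, foot_b), interchangeable. Origin: centre of its underside; z up its axis.
- ferrule_a: Steel ferrule, a short plain tube standing on end: outer diameter 40 mm, inner 30 mm, 30 mm tall, about 90 g, loose. Two alike (ferrule_a, ferrule_b), interchangeable. Origin: centre of its underside; z up its axis.
- ferrule_b: Steel ferrule, a short plain tube standing on end: outer diameter 40 mm, inner 30 mm, 30 mm tall, about 90 g, loose. Two alike (ferrule_a, ferrule_b), interchangeable. Origin: centre of its underside; z up its axis.
- bar: Plain pine bar, 120 x 26 x 32 mm (length x width x height), about 80 g, loose, lying on the bench on its 26 mm wide face. Origin: centre of its underside; x along its length, y across its width, z up. Either way round is the same.
- tray: Shallow wooden tray fixed to the bench, 90 x 170 mm outside, 18 mm high, floor and walls 5 mm thick, split by one 5 mm wall into two equal bays of 80 x 77 mm inside. Origin: centre of its underside; x along its short side, y along its long side; bay centres at y = -41 and +41 mm, floor top 5 mm above the origin.
- dish: Shallow round steel dish fixed to the bench, 150 mm across, rim 14 mm high, wall 3 mm, flat floor with its top 4 mm above the origin. Origin: centre of its underside; z up.
- jig: Fixed drilling jig: plywood plate 80 mm wide, 12 mm thick, x -65 to 135 mm. The bar's nest lies between two dark fences along x (x -60 to 60, 42 mm clear between, 8 mm wide, tops at z 20). Origin: on the bench under the nest's centre (its floor is z 12); x along the nest towards the clamp, y across. Clamp hinge axis along y at x 115, z 55, between steel cheeks (x 100 to 130, top z 64).
- clamp (a joint): Clamp angle, rad: 0 shut, 1.45 fully open; starts anywhere between, stays where left. A rigid steel L: hold-down arm (rubber tip 70 mm from the hinge) and, square to it, the ball handle. Shut: arm level, tip over the nest at jig x 45 mm, handle upright. Opening tips the handle down to jig +x and the arm rises clear. About 2 N at the ball moves it. Shut on the bar it stops at 0.01 to 0.02.
- clamp_ball (a point): Centre of the black ball (26 mm diameter) on the end of the clamp's 12 mm wide handle, 90 mm from the hinge axis: with the clamp at angle a it is at x = 115 + 90 sin a, y = 0, z = 55 + 90 cos a (mm) in the jig's frame. It can be pinched across the jig's y, or pushed.
Mind the look-alikes: they are no part of the job. Leave any black or purple look-alike of the ferrule_a alone.

How it is judged:
At the end, for the whole second after the job is handed in: One foot upright on the floor of each tray bay; both ferrules upright on the dish floor, within 56 mm of its centre (upright: 0.15 rad); bar flat in the nest, within 12 mm along and 11 mm across of its centre, 0.16 rad in yaw; clamp below 0.05 rad; all at rest (((x of foot_a in the frame of tray between -0.035 and 0.035 m and y of foot_a in the frame of tray between 0.012 and 0.07 m and x of foot_b in the frame of tray between -0.035 and 0.035 m and y of foot_b in the frame of tray between -0.07 and -0.012 m) or (x of foot_a in the frame of tray between -0.035 and 0.035 m and y of foot_a in the frame of tray between -0.07 and -0.012 m and x of foot_b in the frame of tray between -0.035 and 0.035 m and y of foot_b in the frame of tray between 0.012 and 0.07 m)) and z of foot_a in the frame of tray between 0.001 and 0.01 m and angle between each of foot_a, foot_b, ferrule_a, ferrule_b's own z axis and vertical below 0.15 rad and z of foot_b in the frame of tray between 0.001 and 0.01 m and horizontal distance between each of ferrule_a, ferrule_b and dish below 0.056 m and z of ferrule_a in the frame of dish between 0.001 and 0.01 m and z of ferrule_b in the frame of dish between 0.001 and 0.01 m and x of bar in the frame of jig between -0.012 and 0.012 m and y of bar in the frame of jig between -0.011 and 0.011 m and z of bar in the frame of jig between 0.009 and 0.016 m and angle between bar's own z axis and vertical below 0.1 rad and angle between the x axis of bar and the x axis of jig, either way round below 0.16 rad and value of joint clamp below 0.05 rad and linear speed of each of foot_a, foot_b, ferrule_a, ferrule_b, bar below 0.02 m/s); the robot touches nothing.
It also fails if it takes over 149 s, if anything falls off the work surface, if the arm or the gripper's body presses on something with over 40 N, if the wrist force passes 120 N, or if a joint passes its speed limit or range.

## Working session

There is one attempt and no reset: what is moved stays moved. The work goes in short steps, Python scripts to look and compute and a shell command to move; the robot and the scene stay as the last step left them, time stands still between calls to the robot, and variables do not carry over. Pictures are saved under pics/ and viewed, at most 14 in all, crops included, and the job is handed in when it is done.

```bash
mkdir -p pics; cat > h.py <<'E'
import numpy as np, cv2
from workcell import bot
def save(f,n): cv2.imwrite(f'pics/{n}.png', f['img'][:,:,::-1])
E
python3 - <<'E'
from h import *
o=bot.observe(); print({k:np.round(v,3).tolist() for k,v in o.items()}, bot.tip_reach)
ims=[]
for c in ['top','side']:
    f=bot.grab_frame(c); save(f,c+'0')
    for q in ['foot_a','ferrule_a','bar','tray','dish','jig','clamp_ball']:
        for d in bot.spot_point(q,f): 
            if d['conf']>.2:
                p=f['intrinsics']@(f['R']@np.array(d['xyz'])+f['t']); print(c,q,round(d['conf'],2),np.round(d['xyz'],3),np.round(p[:2]/p[2]))
E
```

```text
{'clock': 0.0, 'qpos': [1.237, 0.522, -0.036, 1.6, 0.021, 1.021, -0.113], 'qd': [0.0, -0.001, -0.001, -0.001, -0.001, 0.0, 0.001], 'joint_efforts': [0.0, -92.71, 1.979, -36.992, 0.018, 0.008, 0.0], 'position': [0.163, -0.603, 0.303], 'tool_rot': [-3.141, 0.0, 0.264], 'force': [0.325, -0.553, 0.873], 'moment': [0.006, -0.026, 0.01], 'finger_force': 0.0, 'grip_width': 0.085} 0.0726
top foot_a 0.75 [ 0.402 -0.289  0.001] [366. 227.]
top foot_a 0.62 [ 0.447 -0.15  -0.001] [317. 212.]
top ferrule_a 0.67 [0.387 0.388 0.003] [134. 235.]
top ferrule_a 0.58 [0.291 0.296 0.002] [165. 267.]
top ferrule_a 0.56 [0.378 0.31  0.002] [160. 237.]
top ferrule_a 0.49 [ 0.439 -0.011  0.001] [270. 215.]
top bar 0.91 [0.438 0.159 0.003] [212. 216.]
top tray 0.68 [0.568 0.333 0.003] [153. 173.]
top tray 0.64 [0.379 0.308 0.004] [161. 237.]
top jig 0.75 [ 0.605 -0.073  0.   ] [290. 159.]
top clamp_ball 0.73 [0.615 0.045 0.143] [248. 146.]
side foot_a 0.94 [ 0.446 -0.15   0.001] [316. 270.]
side foot_a 0.74 [ 0.606 -0.078  0.003] [333. 222.]
side ferrule_a 0.8 [ 0.443 -0.01   0.002] [268. 240.]
side ferrule_a 0.79 [ 0.381  0.31  -0.001] [167. 196.]
side ferrule_a 0.68 [0.384 0.391 0.002] [152. 183.]
side ferrule_a 0.6 [ 0.292  0.297 -0.003] [141. 212.]
side bar 0.91 [0.433 0.16  0.001] [217. 211.]
side tray 0.9 [ 0.573  0.341 -0.004] [215. 168.]
side dish 0.59 [ 0.575 -0.334  0.003] [428. 284.]
side jig 0.73 [ 0.603 -0.077  0.001] [332. 223.]
```

View pics/top0.png

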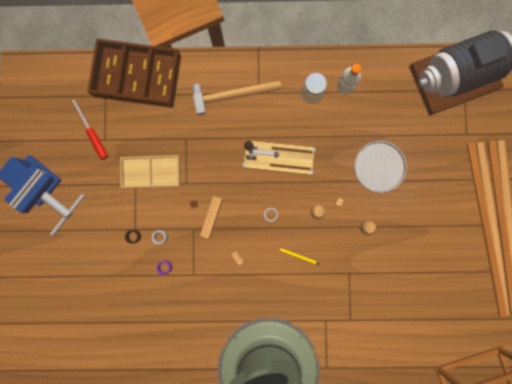

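View pics/side0.png

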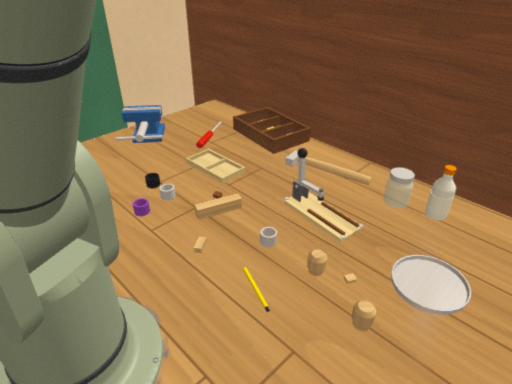

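```bash

python3 -m jog '[[[35,-29,-4,0,0,0,1],[35,-29,-4,0,0,0,1],[35,-29,-4,0,0,0,1],[35,-29,-4,0,0,0,1],[35,-29,-4,0,0,0,1]]]' 30 >/dev/null
python3 -m jog '[[[35,-29,-4,0,0,0,1],[35,-29,-4,0,0,0,1],[35,-29,-4,0,0,0,1],[35,-29,-4,0,0,0,1],[35,-29,-4,0,0,0,1]]]'
python3 -m jog '[[[35,-29,-4,0,0,0,1],[35,-29,-4,0,0,0,1],[35,-29,-4,0,0,0,1],[35,-29,-4,0,0,0,1],[35,-29,-4,0,0,0,1]]]'
python3 -m jog '[[[0,0,0,0,0,-0.145,1],[0,0,0,0,0,-0.145,1],[0,0,0,0,0,-0.145,1],[0,0,0,0,0,-0.145,1],[0,0,0,0,0,-0.145,1]]]'
python3 -m jog '[[[0,0,0,0,0,-0.145,1],[0,0,0,0,0,-0.145,1],[0,0,0,0,0,-0.145,1],[0,0,0,0,0,-0.145,1],[0,0,0,0,0,0,1]]]'
cat >> h.py <<'E'
from scipy.spatial.transform import Rotation as Rn
def wrist():
    o=bot.observe(); f=bot.grab_frame('wrist')
    T=np.eye(4); T[:3,:3]=Rn.from_euler('xyz',o['tool_rot']).as_matrix(); T[:3,3]=o['position']
    M=np.linalg.inv(T@f['tool_from_camera']); f['Rw'],f['tw']=M[:3,:3],M[:3,3]; return f
def RT(f): return (f['Rw'],f['tw']) if 'Rw' in f else (f['R'],f['t'])
def back(f,px,z):
    R,t=RT(f); px=np.atleast_2d(px).astype(float)
    d=(R.T@np.linalg.inv(f['intrinsics'])@np.c_[px,np.ones(len(px))].T).T; c=-R.T@t
    return (c+d*((z-c[2])/d[:,2])[:,None])[:,:2]
def proj(f,X):
    R,t=RT(f); p=(f['intrinsics']@(R@np.atleast_2d(X).T+t[:,None])).T; return p[:,:2]/p[:,2:]
def rect(f,m,z):
    pts=back(f,np.argwhere(m)[:,::-1],z)*1000
    return cv2.minAreaRect(pts.astype(np.float32))
def state():
    o=bot.observe(); print(round(o['clock'],2),np.round(o['position'],4),np.round(o['tool_rot'],3),np.round(o['force'],1),round(o['grip_width'],4),round(o['finger_force'],1))
E
python3 - <<'E'
from h import *
state()
f=wrist(); save(f,'w1')
fs={'w':f,'top':bot.grab_frame('top')}
for c,f in fs.items():
    for q,z in [('bar',.032),('tray',.018),('dish',.014),('jig',.012)]:
        for d in bot.trace(q,f)[:1]:
            if d['conf']>.3: print(c,q,round(d['conf'],2),rect(f,d['region'],z))
    for q in ['jig','clamp_ball','ferrule_a','bar','foot_a','tray','dish']:
        for d in bot.spot_point(q,f):
            if d['conf']>.4: print(c,q,round(d['conf'],2),np.round(d['xyz'],3),proj(f,d['xyz']).round())
E
```

```text
clock: 1.8
position: [0.426, -0.2305, 0.3444]
tool_rot: [3.141, -0.0, 0.264]
force: [0.7, -1.1, 0.3]
grip_width: 0.0852
finger_force: 0.0
clock: 2.3
position: [0.5572, -0.0449, 0.3643]
tool_rot: [3.141, -0.0, 0.264]
force: [0.3, -0.4, 0.9]
grip_width: 0.0852
finger_force: 0.0
clock: 2.8
position: [0.5564, -0.0465, 0.3639]
tool_rot: [3.142, 0.0, 0.995]
force: [-0.6, -0.3, 0.1]
grip_width: 0.0856
finger_force: 0.0
clock: 3.3
position: [0.5564, -0.0467, 0.3639]
tool_rot: [-3.142, -0.0, 1.571]
force: [0.4, -0.7, -0.9]
grip_width: 0.0851
finger_force: 0.0
3.3 [ 0.5564 -0.0467  0.3639] [-3.142 -0.     1.571] [ 0.4 -0.7 -0.9] 0.0851 0.0
w bar 0.56 ((438.5103759765625, 155.61627197265625), (32.10627746582031, 125.3639907836914), 71.16792297363281)
w dish 0.96 ((574.7567138671875, -293.3198547363281), (144.32704162597656, 84.51319122314453), 6.869488716125488)
w jig 0.65 ((610.5413208007812, -29.903091430664062), (217.8576202392578, 85.89678192138672), 82.3039779663086)
w jig 0.96 [ 0.601 -0.077  0.002] [[286. 181.]]
w jig 0.48 [0.435 0.162 0.003] [[173.  16.]]
w clamp_ball 0.66 [0.622 0.045 
[... 383 characters left out ...]
p dish 0.61 ((576.641845703125, -351.0285949707031), (144.3426055908203, 113.5108413696289), 1.6781350374221802)
top jig 0.81 ((614.4207763671875, 18.196208953857422), (94.70069122314453, 82.0444107055664), 83.72361755371094)
top clamp_ball 0.68 [0.613 0.043 0.145] [[249. 147.]]
top ferrule_a 0.68 [ 0.292  0.295 -0.002] [[166. 267.]]
top ferrule_a 0.61 [ 0.438 -0.012 -0.001] [[270. 215.]]
top ferrule_a 0.59 [ 0.386  0.388 -0.003] [[134. 235.]]
top ferrule_a 0.56 [ 0.378  0.311 -0.001] [[160. 237.]]
top bar 0.97 [0.442 0.161 0.001] [[211. 215.]]
top tray 0.72 [0.572 0.334 0.   ] [[152. 172.]]
top tray 0.43 [ 0.58  -0.328 -0.002] [[377. 166.]]
top dish 0.73 [ 0.578 -0.33  -0.003] [[377. 166.]]
```

View pics/w1.png

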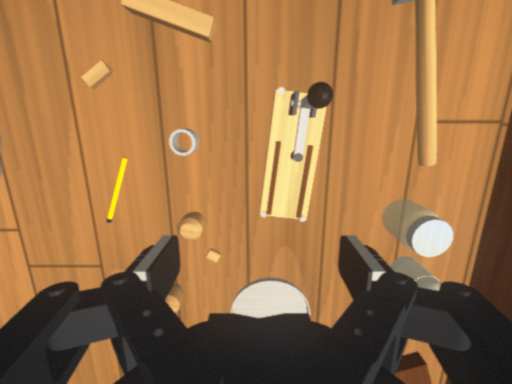

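```bash
python3 - <<'E'
from h import *
f=wrist()
im=cv2.resize(f['img'][70:240,230:370],None,fx=4,fy=4,interpolation=cv2.INTER_CUBIC)
for j in range(0,140,20): cv2.line(im,(j*4,0),(j*4,6),(255,0,0),1)
save({'img':im},'w1c')
c=back(f,[[263,214],[304,219],[280,89],[328,105]],.012); print(c.round(4))
for a,b in [(0,2),(1,3)]: d=c[b]-c[a]; print(np.degrees(np.arctan2(d[1],d[0])))
print(back(f,[[320,95]],.14), proj(f,np.array([[.603,-.076,.012]])))
E
```

```text
[[ 0.5637 -0.1314]
 [ 0.6329 -0.1405]
 [ 0.5884  0.0647]
 [ 0.6609  0.0421]]
82.8392488209846
81.27503178477724
[[0.62035829 0.04587057]] [[287.3281122  181.72320461]]
```

View pics/w1c.png

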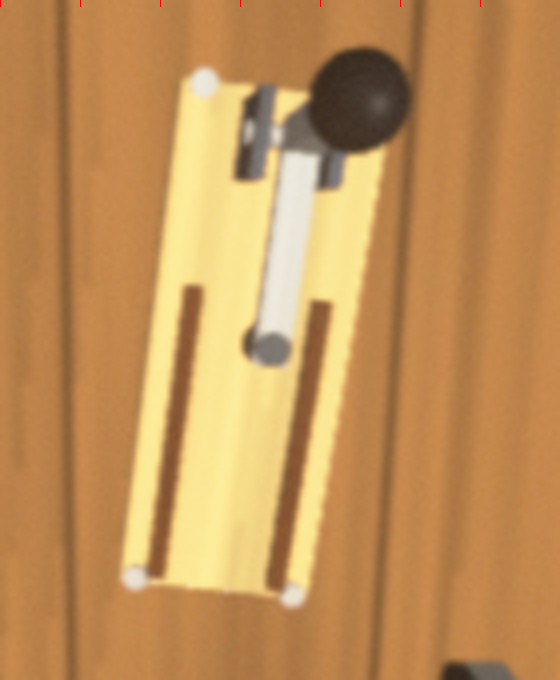

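```bash
python3 - <<'E'
from h import *
f=wrist()
P=lambda l,z: back(f,np.array(l)/4+[230,70],z)
c=P([[183,286],[203,286],[147,577],[165,578],[312,299],[332,301],[266,588],[287,592]],.02)
print(c.round(4), c.mean(0))
ax=(c[[0,1,4,5]].mean(0)-c[[2,3,6,7]].mean(0)); print(np.linalg.norm(ax),np.degrees(np.arctan2(ax[1],ax[0])))
p=P([[122,577],[307,605],[183,78]],.012); print(p)
u=ax/np.linalg.norm(ax); v=np.array([-u[1],u[0]])
print('origin by plate', p[:2].mean(0)+.065*u, p[2]-.135*u-.04*v)
d=bot.trace('clamp_ball',f)
o=c.mean(0)
for a in np.arange(0,.8,.1): 
    x=o+u*(.115+.09*np.sin(a)); print(a.round(1),proj(f,[*x,.055+.09*np.cos(a)]).round(1), np.round(x,3))
print('ball px',[320.3,95])
E
```

```text
[[ 0.5827 -0.0111]
 [ 0.5904 -0.0111]
 [ 0.5698 -0.1289]
 [ 0.5772 -0.1294]
 [ 0.6322 -0.0161]
 [ 0.6399 -0.0168]
 [ 0.6189 -0.1338]
 [ 0.6276 -0.1356]] [ 0.60482996 -0.07286297]
0.11887587535484485 83.74312652707286
[[ 0.55951865 -0.1318475 ]
 [ 0.63767458 -0.14453113]
 [ 0.58207375  0.06403534]]
origin by plate [ 0.60568072 -0.0735765 ] [ 0.60712235 -0.07451995]
0.0 [[317.9  99.2]] [0.617 0.041]
0.1 [[319.3  89.9]] [0.618 0.05 ]
0.2 [[320.5  80.7]] [0.619 0.059]
0.3 [[321.4  71.8]] [0.62  0.068]
0.4 [[322.2  63.3]] [0.621 0.076]
0.5 [[322.6  55.4]] [0.622 0.084]
0.6 [[322.9  48.3]] [0.623 0.092]
0.7 [[322.8  42. ]] [0.624 0.099]
ball px [320.3, 95]
```

```bash

cat > go.py <<'E'
import sys; from h import *
state(); o=bot.observe(); R=Rn.from_euler('xyz',o['tool_rot'])
for a in sys.argv[1:]:
    x,y,z,w=map(float,a.split(','))
    G=Rn.from_euler('xyz',[np.pi,0,w]); v=(R.inv()*G).as_rotvec()
    print(a,'shift in start axes',(R.inv().apply(np.array([x,y,z])-o['position'])*1000).round(1),'turn',v.round(3), 'after turn', (G.inv().apply(np.array([x,y,z])-o['position'])*1000).round(1))
E
python3 -m jog '[[[0,0,0,0,0,0.12,1],[33,17,30,0,0,0,1],[33,17,30,0,0,0,1],[33,17,30,0,0,0,1],[0,0,0,0,0,0,1]]]' >/dev/null
python3 go.py .619,.0455,.198,1.45
python3 - <<'E'
from h import *
f=wrist(); save(f,'w2')
for d in bot.spot_point('clamp_ball',f): print(d['conf'],d['xyz'],proj(f,d['xyz']))
print(proj(f,[.619,.0455,.145]))
E
```

```text
5.15 [0.619  0.0501 0.2696] [-3.136e+00 -2.000e-03  1.454e+00] [-0.5  0.2 -0.2] 0.0852 0.0
.619,.0455,.198,1.45 shift in start axes [-4.7  1.  71.6] turn [-0.005 -0.002  0.004] after turn [-4.6  0.6 71.6]
0.83 [0.6199, 0.0395, 0.1453] [[261.97277405 224.52731218]]
[[259.94278255 217.3379161 ]]
```

View pics/w2.png

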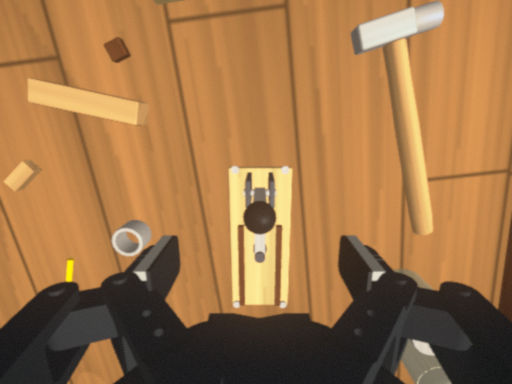

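The ball is at pixel (260,217), exactly where predicted, and the jig stands upright in the picture, so the yaw fits.

```bash

python3 -m jog '[[[-4,1,24,0,0,0,1],[-1,0,24,0,0,0,1],[0,0,23,0,0,0,1],[0,0,0,0,0,0,0],[0,0,0,0,0,0,0]]]' 20 
python3 -m jog '[[[0,0,0,0,0,0,0],[0,0,0,0,0,0,0],[0,0,0,0,0,0,0],[0,0,0,0,0,0,0],[0,0,0,0,0,0,0]]]' 
```

```text
clock: 5.75
position: [0.6197, 0.0397, 0.2042]
tool_rot: [3.141, 0.0, 1.448]
force: [0.8, -0.3, 0.8]
grip_width: 0.0591
finger_force: 0.0
clock: 6.25
position: [0.6182, 0.0407, 0.2038]
tool_rot: [-3.139, 0.001, 1.449]
force: [-14.9, 0.4, 14.0]
grip_width: 0.0247
finger_force: 19.5
```

```bash

python3 -m jog '[[[8,-1,1,0,0,0,0],[8,0,1,0,0,0,0],[8.5,0,2.5,0,0,0,0],[8.5,0,2.8,0,0,0,0],[8,0,4,0,0,0,0]]]' 
python3 -m jog '[[[8,0,4.6,0,0,0,0],[7,0,5.5,0,0,0,0],[6.7,0,6,0,0,0,0],[5.8,0,6.8,0,0,0,0],[5.4,0,7.3,0,0,0,0]]]' 
python3 -m jog '[[[4.4,0,7.8,0,0,0,0],[3.8,0,8.2,0,0,0,0],[2.7,0,8.5,0,0,0,0],[2.1,0,8.8,0,0,0,0],[0,0,0,0,0,0,0]]]' 
python3 -m jog '[[[0,0,3,0,0,0,0],[0,0,3,0,0,0,0],[0,0,0,0,0,0,0]]]'
```

```text
clock: 6.75
position: [0.6228, 0.0815, 0.1922]
tool_rot: [-3.14, 0.001, 1.449]
force: [-8.0, -1.0, 1.2]
grip_width: 0.0241
finger_force: 20.0
clock: 7.25
position: [0.6267, 0.1145, 0.1618]
tool_rot: [-3.14, 0.0, 1.449]
force: [-8.5, 0.8, 3.1]
grip_width: 0.0238
finger_force: 20.3
clock: 7.75
position: [0.6282, 0.1277, 0.1277]
tool_rot: [-3.14, -0.0, 1.45]
force: [-7.6, 3.2, -1.3]
grip_width: 0.0243
finger_force: 20.4
clock: 8.05
position: [0.6283, 0.128, 0.1225]
tool_rot: [-3.14, -0.001, 1.45]
force: [-7.4, 6.7, -0.3]
grip_width: 0.0241
finger_force: 20.5
```

```bash

python3 -m jog '[[[0,0,0,0,0,0,1],[0,0,0,0,0,0,1],[0,0,0,0,0,0,1],[0,0,-30,0,0,0,1],[0,0,-40,0,0,0,1]]]' 30 >/dev/null
python3 -m jog '[[[0,0,-40,0,0,0,1],[1,-39,-10,0,0,0,1],[1,-39,0,0,0,0,1],[1,-39,0,0,0,0,1],[1,-39,0,0,0,0,1]]]' >/dev/null
python3 -m jog '[[[1,-38,0,0,0,-0.136,1],[0,0,0,0,0,-0.136,1],[0,0,0,0,0,-0.136,1],[0,0,0,0,0,-0.136,1],[0,0,0,0,0,-0.136,1]]]' >/dev/null
python3 -m jog '[[[0,0,0,0,0,-0.136,1],[0,0,0,0,0,-0.136,1],[0,0,0,0,0,-0.136,1],[0,0,0,0,0,-0.136,1],[0,0,0,0,0,-0.139,1]]]' >/dev/null
python3 -m jog '[[[0,0,0,0,0,0,1]]]' >/dev/null
python3 go.py .436,.157,.092,2.813
python3 - <<'E'
from h import *
f=wrist(); save(f,'w3')
for d in bot.trace('bar',f): print(d['conf'],rect(f,d['region'],.032))
print(proj(f,[.436,.157,.032]))
f=bot.grab_frame('side'); 
for d in bot.spot_point('clamp_ball',f): print(d['conf'],d['xyz'])
E
```

```text
10.15 [0.4373 0.1551 0.2422] [3.141 0.    2.814] [0.3 0.2 0.4] 0.0851 0.0
.436,.157,.092,2.813 shift in start axes [  1.8   1.3 150.2] turn [0.    0.    0.001] after turn [  1.8   1.4 150.2]
0.78 ((435.0027160644531, 159.83203125), (25.747671127319336, 118.67662048339844), 71.311279296875)
[[259.35626923 182.68155354]]
0.67 [0.5743, 0.341, -0.0024]
0.62 [0.6291, 0.1287, 0.0663]
```

View pics/w3.png

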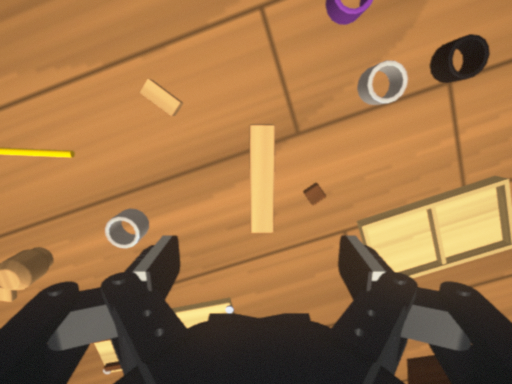

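Bar is upright at pixel (262,180), size 119x26 mm as expected; a small dark block at (315,192) lies close, so I go down with the fingers partly open.

```bash

python3 -m jog '[[[3,3,30,0,0,0,0.6],[0,0,40,0,0,0,0.6],[0,0,40,0,0,0,0.6],[0,0,30,0,0,0,0.6],[0,0,14,0,0,0,0.6]]]' 40
python3 -m jog '[[[0,0,0,0,0,0,0],[0,0,0,0,0,0,0],[0,0,0,0,0,0,0],[0,0,0,0,0,0,0],[0,0,0,0,0,0,0]]]'
python3 -m jog '[[[0,0,-30,0,0,0,0],[0,0,-40,0,0,0,0],[0,0,-40,0,0,0,0],[0,0,0,0,0,0,0]]]'
python3 go.py .605,-.073,.2,1.45
```

```text
clock: 10.85
position: [0.4344, 0.1591, 0.0859]
tool_rot: [-3.14, -0.002, 2.81]
force: [-0.2, 0.7, -0.3]
grip_width: 0.0513
finger_force: 0.0
clock: 11.35
position: [0.4355, 0.1591, 0.0887]
tool_rot: [3.141, 0.001, 2.811]
force: [0.8, 0.1, -1.1]
grip_width: 0.0249
finger_force: 39.4
clock: 11.75
position: [0.4366, 0.1598, 0.2022]
tool_rot: [3.138, 0.005, 2.811]
force: [0.1, -0.2, -2.7]
grip_width: 0.0252
finger_force: 39.8
11.75 [0.4366 0.1598 0.2022] [3.138 0.005 2.811] [ 0.1 -0.2 -2.7] 0.0252 39.8
.605,-.073,.2,1.45 shift in start axes [-234.9 -165.6    2.8] turn [0.006 0.002 1.361] after turn [-210.8  195.3    2.2]
```

```bash

python3 -m jog '[[[0,0,0,0,0,0.136,0],[0,0,0,0,0,0.136,0],[0,0,0,0,0,0.136,0],[0,0,0,0,0,0.136,0],[0,0,0,0,0,0.136,0]]]' >/dev/null
python3 -m jog '[[[0,0,0,0,0,0.136,0],[0,0,0,0,0,0.136,0],[0,0,0,0,0,0.136,0],[0,0,0,0,0,0.136,0],[0,0,0,0,0,0.136,0]]]' >/dev/null
python3 -m jog '[[[-42,10,0,0,0,0,0],[-42,10,0,0,0,0,0],[-42,20,0,0,0,0,0],[-42,20,0,0,0,0,0],[-42,20,0,0,0,0,0]]]' 
python3 -m jog '[[[0,36,0,0,0,0,0],[0,36,0,0,0,0,0],[0,36,0,0,0,0,0],[0,6,0,0,0,0,0],[0,0,0,0,0,0,0]]]' 
python3 go.py .605,-.073,.1007,1.45
python3 - <<'E'
from h import *
f=wrist(); save(f,'w4')
for d in bot.trace('bar',f): print(d['conf'],rect(f,d['region'],.147))
print(proj(f,[.605,-.073,.012]))
E
```

```text
clock: 13.25
position: [0.4899, -0.0609, 0.1982]
tool_rot: [3.141, 0.0, 1.452]
force: [1.1, 1.1, -0.7]
grip_width: 0.0248
finger_force: 39.7
clock: 13.75
position: [0.6031, -0.0723, 0.1975]
tool_rot: [-3.141, -0.0, 1.452]
force: [-0.5, 0.9, -1.7]
grip_width: 0.025
finger_force: 39.8
13.75 [ 0.6031 -0.0723  0.1975] [-3.141 -0.     1.452] [-0.5  0.9 -1.7] 0.025 39.8
.605,-.073,.1007,1.45 shift in start axes [-0.5  2.  96.8] turn [-0.001 -0.     0.002] after turn [-0.4  2.  96.8]
0.81 ((604.9027099609375, -57.929527282714844), (96.51335906982422, 24.939075469970703), 82.90950012207031)
[[260.56243605 191.42642308]]
```

View pics/w4.png

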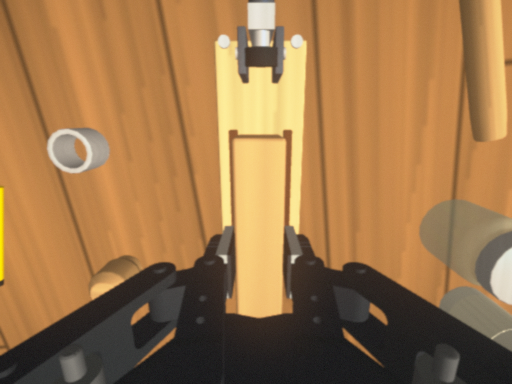

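```bash
python3 - <<'E'
from h import *
f=wrist(); u=np.array([np.cos(1.45),np.sin(1.45)]); v=np.array([-u[1],u[0]]); o=np.array([.605,-.073])
for px,z in [([260,136],.1408),([233,136],.1408),([286,136],.1408),([229,131],.02),([292,131],.02),([237,131],.02),([285,131],.02),([217,42],.012),([306,42],.012)]:
    b=back(f,[px],z)[0]-o; print(px,(b@u*1000).round(1),(b@v*1000).round(1))
E
```

```text
[260, 136] 61.4 2.4
[233, 136] 61.4 15.0
[286, 136] 61.4 -9.7
[229, 131] 58.5 30.1
[292, 131] 58.6 -26.9
[237, 131] 58.5 22.8
[285, 131] 58.6 -20.6
[217, 42] 132.5 39.2
[306, 42] 132.7 -37.2
```

```bash

python3 -m jog '[[[-3,1,30,0,0,0,0],[0,0,30,0,0,0,0],[0,0,20,0,0,0,0],[0,0,9,0,0,0,0],[0,0,5,0,0,0,0]]]' 
python3 -m jog '[[[0,0,3,0,0,0,0],[0,0,0,0,0,0,0]]]'
```

```text
clock: 14.4
position: [0.6031, -0.0754, 0.1039]
tool_rot: [-3.141, 0.0, 1.452]
force: [0.3, 0.0, -0.7]
grip_width: 0.0253
finger_force: 39.8
clock: 14.6
position: [0.6037, -0.0755, 0.1017]
tool_rot: [3.141, 0.0, 1.452]
force: [-0.2, 0.6, -0.7]
grip_width: 0.0251
finger_force: 39.8
```

```bash

python3 -m jog '[[[0,0,1.5,0,0,0,0],[0,0,0,0,0,0,0],[0,0,0,0,0,0,0.6],[0,0,0,0,0,0,0.6],[0,0,0,0,0,0,0.6]]]' 
python3 -m jog '[[[0,0,-30,0,0,0,0.6],[0,0,-40,0,0,0,0.6],[0,0,-40,0,0,0,1],[0,0,0,0,0,0,1]]]' 
python3 go.py .6283,.128,.25,1.45
python3 - <<'E'
from h import *
f=wrist(); save(f,'w5')
for d in bot.trace('bar',f): print(d['conf'],rect(f,d['region'],.044))
for d in bot.spot_point('bar',f): print(d['conf'],d['xyz'],proj(f,d['xyz']))
E
```

```text
clock: 15.1
position: [0.6036, -0.0755, 0.0998]
tool_rot: [3.141, -0.0, 1.452]
force: [-0.8, 0.3, -0.3]
grip_width: 0.0515
finger_force: 0.0
clock: 15.5
position: [0.6054, -0.0754, 0.2147]
tool_rot: [3.134, -0.0, 1.451]
force: [0.7, -0.3, -1.2]
grip_width: 0.0782
finger_force: 0.0
15.5 [ 0.6054 -0.0754  0.2147] [ 3.134 -0.     1.451] [ 0.7 -0.3 -1.2] 0.0782 0.0
.6283,.128,.25,1.45 shift in start axes [204.7  -1.3 -35.3] turn [ 0.007 -0.     0.001] after turn [204.7  -1.8 -35.3]
0.7 ((454.5810852050781, -130.92184448242188), (61.98798751831055, 25.18463134765625), 27.01140594482422)
0.68 ((604.2353515625, -74.120849609375), (118.22342681884766, 25.732616424560547), 83.36392211914062)
0.59 [0.6059, -0.0734, 0.0129] [[257.30412867 185.02501669]]
```

View pics/w5.png

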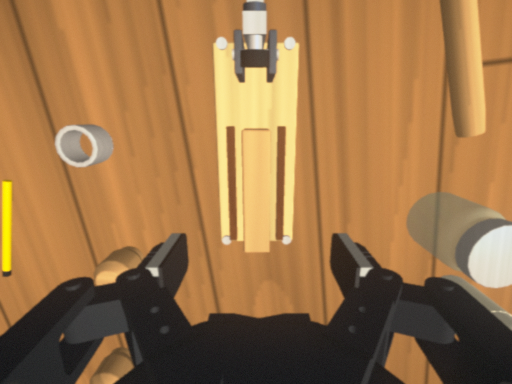

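Bar lies in the nest, centred between fences at pixels (231,185) and (281,185), and the clamp stays open. Now I shut it.

```bash

python3 -m jog '[[[41,0,-7,0,0,0,1],[41,0,-7,0,0,0,1],[41,0,-7,0,0,0,1],[41,-1,-7,0,0,0,1],[41,-1,-7,0,0,0,1]]]' 25 >/dev/null
python3 -m jog '[[[0,0,30,0,0,0,1],[0,0,40,0,0,0,1],[0,0,40,0,0,0,1],[0,0,18,0,0,0,1],[0,0,0,0,0,0,1]]]' 
python3 -m jog '[[[0,0,0,0,0,0,0],[0,0,0,0,0,0,0],[0,0,0,0,0,0,0],[0,0,0,0,0,0,0],[0,0,0,0,0,0,0]]]' 
python3 -m jog '[[[0,0,0,0,0,0,0],[-2.1,0,-8.8,0,0,0,0],[-2.7,0,-8.5,0,0,0,0],[-3.8,0,-8.2,0,0,0,0],[-4.4,0,-7.8,0,0,0,0]]]' 
python3 -m jog '[[[-5.4,0,-7.3,0,0,0,0],[-5.8,0,-6.8,0,0,0,0],[-6.7,0,-6,0,0,0,0],[-7,0,-5.5,0,0,0,0],[-8,0,-4.6,0,0,0,0]]]'
```

```text
clock: 16.65
position: [0.6245, 0.1281, 0.1138]
tool_rot: [-3.137, 0.002, 1.452]
force: [0.1, 0.1, 1.1]
grip_width: 0.0852
finger_force: 0.0
clock: 17.15
position: [0.6276, 0.1282, 0.1179]
tool_rot: [3.138, -0.001, 1.451]
force: [9.8, -0.8, 0.7]
grip_width: 0.0243
finger_force: 25.2
clock: 17.65
position: [0.626, 0.1157, 0.1514]
tool_rot: [3.137, -0.002, 1.452]
force: [11.3, 1.3, -3.8]
grip_width: 0.024
finger_force: 24.9
clock: 18.15
position: [0.6222, 0.0833, 0.1818]
tool_rot: [3.137, -0.003, 1.452]
force: [10.4, 3.9, 1.6]
grip_width: 0.0244
finger_force: 25.3
```

```bash

python3 -m jog '[[[-8,0,-4,0,0,0,0],[-8.5,0,-2.8,0,0,0,0],[-8.5,0,-2.5,0,0,0,0],[-8,0,-1,0,0,0,0],[-6,0,-0.5,0,0,0,0]]]' 
python3 -m jog '[[[-3,0,0,0,0,0,0],[-2,0,0,0,0,0,0],[0,0,0,0,0,0,0]]]'
```

```text
clock: 18.65
position: [0.6176, 0.0441, 0.1927]
tool_rot: [3.136, -0.002, 1.451]
force: [8.3, 2.6, 3.6]
grip_width: 0.0236
finger_force: 24.2
clock: 18.95
position: [0.617, 0.039, 0.1927]
tool_rot: [3.137, -0.001, 1.451]
force: [7.2, -0.7, 6.8]
grip_width: 0.0236
finger_force: 24.0
```

```bash

python3 -m jog '[[[-1,0,0,0,0,0,0],[-1,0,0,0,0,0,0],[0,0,0,0,0,0,0]]]' 
python3 -m jog '[[[-1,0,0,0,0,0,0],[-1,0,0,0,0,0,0],[0,0,0,0,0,0,0]]]'
python3 -m jog '[[[-1,0,0,0,0,0,0],[-1,0,0,0,0,0,0],[0,0,0,0,0,0,0]]]'
```

```text
clock: 19.25
position: [0.6168, 0.0374, 0.1927]
tool_rot: [3.137, -0.002, 1.452]
force: [8.0, 0.5, 7.6]
grip_width: 0.0238
finger_force: 24.0
clock: 19.55
position: [0.6165, 0.0352, 0.1926]
tool_rot: [3.137, -0.001, 1.451]
force: [7.5, -0.4, 7.1]
grip_width: 0.023
finger_force: 23.9
clock: 19.85
position: [0.6163, 0.0334, 0.1927]
tool_rot: [3.137, -0.002, 1.451]
force: [7.6, 1.4, 7.6]
grip_width: 0.0231
finger_force: 23.9
```

```bash

python3 -m jog '[[[0,0,0,0,0,0,1],[0,0,0,0,0,0,1],[0,0,0,0,0,0,1],[0,0,-40,0,0,0,1],[0,0,-30,0,0,0,1]]]' >/dev/null
python3 -m jog '[[[0,0,0,0,0,0,1]]]'
python3 - <<'E'
from h import *
f=wrist(); s=bot.grab_frame('side')
im=np.hstack([f['img'][60:330,150:370],cv2.resize(s['img'][130:250,270:390],(270,270),interpolation=cv2.INTER_CUBIC)])
save({'img':im},'w6'); 
for g in (f,s):
  for d in bot.spot_point('clamp_ball',g): print(d['conf'],d['xyz'],proj(g,d['xyz']))
o=np.array([.6055,-.0745]);u=np.array([np.cos(1.452),np.sin(1.452)])
for a in (0,.05,.1,.15,.2): X=[*(o+u*(.115+.09*np.sin(a))),.055+.09*np.cos(a)]; print(a,X,proj(f,X).round(1),proj(s,X).round(1))
E
```

```text
clock: 20.45
position: [0.6157, 0.0335, 0.2647]
tool_rot: [3.137, -0.001, 1.452]
force: [-0.1, -0.1, -0.7]
grip_width: 0.0854
finger_force: 0.0
0.63 [0.6218, 0.0425, 0.1447] [[264.22996247 201.39869329]]
0.96 [0.6177, 0.0431, 0.1433] [[302.15296215 153.26082772]]
0 [np.float64(0.6191294669258968), np.float64(0.03968948126388826), np.float64(0.145)] [[261.1 205.5]] [[303.6 152.9]]
0.05 [np.float64(0.6196625717007687), np.float64(0.04415590376103343), np.float64(0.14488752343554695)] [[261.1 199.7]] [[302.4 152.3]]
0.1 [np.float64(0.620194343991339), np.float64(0.048611162528003585), np.float64(0.1445503748750223)] [[261.1 193.7]] [[301.1 151.7]]
0.15 [np.float64(0.620723454643823), np.float64(0.05304412173813526), np.float64(0.1439893970142438)] [[261.1 187.7]] [[299.9 151.3]]
0.2 [np.float64(0.6212485811571448), np.float64(0.05744370130204364), np.float64(0.14320599200571174)] [[261.1 181.6]] [[298.6 150.9]]
```

View pics/w6.png

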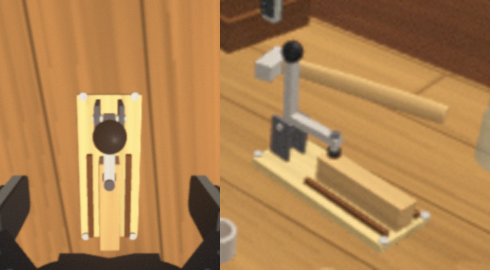

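```bash

python3 -m jog '[[[25,2,0,0,0,0,0],[20,1,0,0,0,0,0],[0,0,0,0,0,0,0],[0,0,0,0,0,0,0],[0,0,0,0,0,0,0]]]' >/dev/null
python3 -m jog '[[[0,0,0,0,0,0,0],[0,0,30,0,0,0,0],[0,0,24,0,0,0,0],[0,0,0,0,0,0,0]]]'
python3 -m jog '[[[-4,0,0,0,0,0,0],[-3,0,0,0,0,0,0],[-2,0,0,0,0,0,0],[-1,0,0,0,0,0,0],[0,0,0,0,0,0,0]]]'
python3 -m jog '[[[-1,0,0,0,0,0,0],[-1,0,0,0,0,0,0],[0,0,0,0,0,0,0]]]'
```

```text
clock: 21.55
position: [0.6216, 0.0765, 0.2042]
tool_rot: [-3.137, 0.001, 1.451]
force: [-0.8, -0.3, 0.5]
grip_width: 0.0
finger_force: 0.0
clock: 22.05
position: [0.6218, 0.0674, 0.2075]
tool_rot: [3.141, -0.0, 1.451]
force: [0.7, 0.8, -0.4]
grip_width: -0.0001
finger_force: 0.2
clock: 22.35
position: [0.6214, 0.0656, 0.207]
tool_rot: [3.142, -0.0, 1.452]
force: [-0.5, 1.5, 1.5]
grip_width: 0.0003
finger_force: 0.7
```

```bash

python3 -m jog '[[[-1,0,0,0,0,0,0],[-1,0,0,0,0,0,0],[0,0,0,0,0,0,0]]]'
python3 -m jog '[[[-1,0,0,0,0,0,0],[-1,0,0,0,0,0,0],[0,0,0,0,0,0,0]]]'
python3 -m jog '[[[-1,0,0,0,0,0,0],[0,0,0,0,0,0,0]]]'
```

```text
clock: 22.65
position: [0.6213, 0.065, 0.2071]
tool_rot: [3.141, -0.002, 1.453]
force: [1.4, 8.5, 1.3]
grip_width: -0.0
finger_force: 4.4
clock: 22.95
position: [0.6212, 0.0645, 0.2073]
tool_rot: [3.141, -0.004, 1.454]
force: [3.0, 16.2, 0.5]
grip_width: -0.0001
finger_force: 8.2
clock: 23.15
position: [0.6211, 0.0643, 0.2073]
tool_rot: [3.14, -0.005, 1.455]
force: [3.9, 19.3, -1.5]
grip_width: -0.0001
finger_force: 10.1
```

```bash

python3 -m jog '[[[10,0,0,0,0,0,0],[0,0,-40,0,0,0,0],[0,0,-35,0,0,0,1]]]'
python3 go.py .446,-.148,.25,1.45
```

```text
clock: 23.45
position: [0.6216, 0.0706, 0.2824]
tool_rot: [-3.14, 0.001, 1.452]
force: [-0.3, -0.3, 0.2]
grip_width: 0.0133
finger_force: 0.0
23.45 [0.6216 0.0706 0.2824] [-3.140e+00  1.000e-03  1.452e+00] [-0.3 -0.3  0.2] 0.0133 0.0
.446,-.148,.25,1.45 shift in start axes [-237.8 -148.5   32.9] turn [-0.002  0.001  0.002] after turn [-238.2 -148.    32.4]
```

```bash

python3 -m jog '[[[-40,-25,0,0,0,0,1],[-40,-25,0,0,0,0,1],[-40,-25,0,0,0,0,1],[-40,-25,0,0,0,0,1],[-40,-25,10,0,0,0,1]]]' >/dev/null
python3 -m jog '[[[-38,-23,20,0,0,0,1],[0,0,0,0,0,0,1],[0,0,0,0,0,0,1]]]'
python3 - <<'E'
from h import *
f=wrist()
s=bot.grab_frame('side'); t=bot.grab_frame('top')
for n,g in (('w',f),('s',s),('t',t)):
  for q in ['foot_a','clamp_ball','ferrule_a','dish','tray']:
    for d in bot.spot_point(q,g):
      if d['conf']>.45: print(n,q,round(d['conf'],2),np.round(d['xyz'],4))
  for d in bot.trace('foot_a',g):
    if n=='w':print(d['conf'],rect(g,d['region'],.045))
for d in bot.trace('tray',t): print(d['conf'],rect(t,d['region'],.018))
state()
E
```

```text
clock: 24.25
position: [0.4462, -0.1491, 0.2518]
tool_rot: [-3.141, 0.0, 1.45]
force: [0.8, 1.3, 0.3]
grip_width: 0.0856
finger_force: 0.0
w foot_a 0.85 [ 0.4434 -0.1494  0.0015]
w foot_a 0.73 [ 0.3984 -0.2885 -0.0005]
0.74 ((446.247314453125, -143.81443786621094), (41.6585807800293, 38.730628967285156), 56.09535217285156)
0.65 ((402.41937255859375, -274.7791748046875), (60.0893440246582, 38.24223709106445), 80.78337097167969)
s foot_a 0.92 [ 0.3947 -0.2907  0.0045]
s foot_a 0.72 [0.6181 0.0399 0.1423]
s foot_a 0.62 [ 0.4477 -0.1492 -0.0013]
s clamp_ball 0.66 [0.6157 0.0448 0.1449]
s ferrule_a 0.78 [ 0.2915  0.2935 -0.0009]
s ferrule_a 0.77 [ 0.4409 -0.0113  0.0018]
s ferrule_a 0.68 [0.3842 0.3879 0.0004]
s dish 0.93 [ 0.5738 -0.3344  0.0053]
s tray 0.85 [ 0.5725  0.3393 -0.003 ]
t foot_a 0.55 [ 4.478e-01 -1.508e-01 -3.000e-04]
t clamp_ball 0.72 [0.613  0.0423 0.1457]
t ferrule_a 0.66 [ 0.4383 -0.0121 -0.0009]
t ferrule_a 0.6 [ 0.3799  0.3092 -0.0014]
t ferrule_a 0.52 [ 0.2948  0.2952 -0.0025]
t ferrule_a 0.48 [3.846e-01 3.876e-01 2.000e-04]
t dish 0.98 [ 0.5784 -0.3297 -0.0031]
t tray 0.76 [0.5695 0.3369 0.0029]
t tray 0.69 [ 0.5768 -0.3264 -0.0021]
0.9 ((570.789794921875, 335.33697509765625), (91.63603210449219, 172.32205200195312), 1.1399176120758057)
25.35 [ 0.4468 -0.1483  0.2519] [-3.142 -0.     1.452] [ 0.4 -0.3 -0.1] 0.0856 0.0
```

```bash

python3 -m jog '[[[0,0,40,0,0,0,1],[0,0,40,0,0,0,1],[0,0,40,0,0,0,1],[0,0,27,0,0,0,1],[0,0,13,0,0,0,1]]]' 35 >/dev/null
python3 -m jog '[[[0,0,0,0,0,0,0],[0,0,0,0,0,0,0],[0,0,0,0,0,0,0],[0,0,0,0,0,0,0],[0,0,0,0,0,0,0]]]' 
python3 -m jog '[[[0,0,-40,0,0,0,0],[0,0,-40,0,0,0,0],[0,0,-40,0,0,0,0],[0,0,-40,0,0,0,0],[0,0,-30,0,0,0,0]]]' 
python3 go.py .572,.295,.28,1.59
```

```text
clock: 26.35
position: [0.4474, -0.1486, 0.0933]
tool_rot: [3.139, 0.001, 1.451]
force: [-2.0, 0.5, 12.0]
grip_width: 0.0386
finger_force: 33.7
clock: 26.85
position: [0.4468, -0.1483, 0.2853]
tool_rot: [3.139, 0.001, 1.452]
force: [0.1, -0.5, -0.3]
grip_width: 0.0382
finger_force: 36.2
26.85 [ 0.4468 -0.1483  0.2853] [3.139e+00 1.000e-03 1.452e+00] [ 0.1 -0.5 -0.3] 0.0382 36.2
.572,.295,.28,1.59 shift in start axes [455.1  71.6   5.2] turn [ 0.003  0.001 -0.138] after turn [440.8 133.7   5.3]
```

```bash

python3 -m jog '[[[45.5,7,0,0,0,0,0],[45.5,7,0,0,0,0,0],[45.5,7,0,0,0,0,0],[45.5,7,0,0,0,0,0],[45.5,7,0,0,0,0,0]]]' >/dev/null
python3 -m jog '[[[45.5,7,0,0,0,0,0],[45.5,7,0,0,0,0,0],[45.5,7,0,0,0,0,0],[45.5,7,0,0,0,0,0],[45.5,9,0,0,0,0,0]]]' >/dev/null
python3 -m jog '[[[0,0,0,0,0,-0.138,0],[0,0,0,0,0,0,0],[0,0,0,0,0,0,0]]]' 
python3 go.py .572,.295,.098,1.59
python3 - <<'E'
from h import *
f=wrist(); save(f,'w7')
print(proj(f,[[.572,.295,.005],[.570,.377,.005]]))
E
```

```text
clock: 28.15
position: [0.5725, 0.2938, 0.2825]
tool_rot: [3.141, 0.0, 1.585]
force: [-0.1, 0.1, 0.1]
grip_width: 0.0384
finger_force: 36.2
28.15 [0.5725 0.2938 0.2825] [3.141 0.    1.585] [-0.1  0.1  0.1] 0.0384 36.2
.572,.295,.098,1.59 shift in start axes [  1.3  -0.5 184.5] turn [ 0.     0.    -0.005] after turn [  1.2  -0.4 184.5]
[[258.06075491 171.8775805 ]
 [257.37335154 106.65202518]]
```

View pics/w7.png

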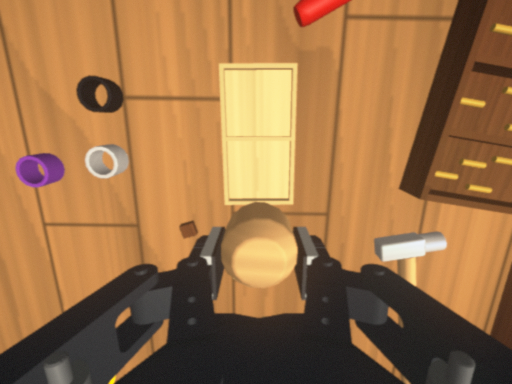

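Near bay centre shows at (258,170), as predicted; lowering.

```bash

python3 -m jog '[[[1,0,40,0,0,0,0],[0,0,40,0,0,0,0],[0,0,40,0,0,0,0],[0,0,40,0,0,0,0],[0,0,15,0,0,0,0]]]' >/dev/null
python3 -m jog '[[[0,0,6,0,0,0,0],[0,0,2,0,0,0,0],[0,0,0,0,0,0,0]]]' 
python3 -m jog '[[[0,0,1,0,0,0,0],[0,0,0,0,0,0,0.7],[0,0,0,0,0,0,0.7],[0,0,0,0,0,0,0.7],[0,0,0,0,0,0,0.7]]]'
python3 -m jog '[[[0,0,-25,0,0,0,0.7],[0,0,-40,0,0,0,0.7],[0,0,-40,0,0,0,1],[0,0,-40,0,0,0,1],[0,0,-40,0,0,0,1]]]'
python3 go.py .3985,-.289,.25,1.45
```

```text
clock: 29.0
position: [0.573, 0.2962, 0.1005]
tool_rot: [3.14, -0.001, 1.589]
force: [0.6, 0.1, -0.1]
grip_width: 0.0387
finger_force: 36.2
clock: 29.5
position: [0.5723, 0.296, 0.098]
tool_rot: [3.141, -0.0, 1.59]
force: [-0.2, 0.1, -0.1]
grip_width: 0.0601
finger_force: 0.0
clock: 30.0
position: [0.5721, 0.2958, 0.2846]
tool_rot: [-3.142, -0.0, 1.59]
force: [0.9, -0.9, 0.9]
grip_width: 0.0857
finger_force: 0.0
30.0 [0.5721 0.2958 0.2846] [-3.142 -0.     1.59 ] [ 0.9 -0.9  0.9] 0.0857 0.0
.3985,-.289,.25,1.45 shift in start axes [-581.4 -184.7   34.6] turn [-0.   -0.    0.14] after turn [-601.5 -101.8   34.6]
```

```bash

python3 -m jog '[[[-41.5,-13.2,0,0,0,0,1],[-41.5,-13.2,0,0,0,0,1],[-41.5,-13.2,0,0,0,0,1],[-41.5,-13.2,0,0,0,0,1],[-41.5,-13.2,0,0,0,0,1]]]' >/dev/null
python3 -m jog '[[[-41.5,-13.2,0,0,0,0,1],[-41.5,-13.2,0,0,0,0,1],[-41.5,-13.2,0,0,0,0,1],[-41.5,-13.2,0,0,0,0,1],[-41.5,-13.2,0,0,0,0,1]]]' >/dev/null
python3 -m jog '[[[-41.5,-13.2,0,0,0,0,1],[-41.5,-13.2,0,0,0,0,1],[-41.5,-13.2,15,0,0,0,1],[-41.5,-13.2,20,0,0,0,1],[0,0,0,0,0,0,1]]]'
python3 -m jog '[[[0,0,0,0,0,0,1]]]' >/dev/null
python3 go.py .3985,-.289,.092,1.59
python3 - <<'E'
from h import *
f=wrist()
for d in bot.spot_point('foot_a',f):
  if d['conf']>.45: print(d['conf'],np.round(d['xyz'],4))
for d in bot.trace('foot_a',f)[:1]: print(d['conf'],rect(f,d['region'],.045))
for d in bot.spot_point('dish',f)[:1]: print('dish',d['conf'],np.round(d['xyz'],4))
E
```

```text
clock: 31.5
position: [0.3955, -0.293, 0.2457]
tool_rot: [-3.138, -0.0, 1.583]
force: [0.1, 1.5, 0.3]
grip_width: 0.0851
finger_force: 0.0
31.6 [ 0.3981 -0.2889  0.2475] [-3.141e+00 -1.000e-03  1.588e+00] [-0.2  0.9  0.2] 0.0855 0.0
.3985,-.289,.092,1.59 shift in start axes [ -0.3   0.5 155.5] turn [-0.001 -0.001 -0.002] after turn [ -0.2   0.4 155.5]
0.96 [ 4.016e-01 -2.884e-01 -3.000e-04]
0.72 ((399.60455322265625, -283.98712158203125), (37.865081787109375, 40.823760986328125), 1.014656662940979)
dish 0.89 [ 0.5799 -0.3332 -0.0015]
```

```bash

python3 -m jog '[[[0,1,40,0,0,0,1],[0,0,40,0,0,0,1],[0,0,40,0,0,0,1],[0,0,25,0,0,0,1],[0,0,10,0,0,0,1]]]' 35 >/dev/null
python3 -m jog '[[[0,0,0,0,0,0,0],[0,0,0,0,0,0,0],[0,0,0,0,0,0,0],[0,0,0,0,0,0,0],[0,0,0,0,0,0,0]]]' 
python3 -m jog '[[[0,0,-40,0,0,0,0],[0,0,-40,0,0,0,0],[0,0,-40,0,0,0,0],[0,0,-40,0,0,0,0],[0,0,-30,0,0,0,0]]]' 
python3 go.py .570,.378,.28,1.59
```

```text
clock: 32.8
position: [0.4001, -0.2888, 0.0944]
tool_rot: [3.14, 0.001, 1.589]
force: [-1.8, 2.3, 13.1]
grip_width: 0.0384
finger_force: 33.6
clock: 33.3
position: [0.3996, -0.2885, 0.2863]
tool_rot: [3.139, 0.002, 1.59]
force: [0.2, -0.7, -0.9]
grip_width: 0.0387
finger_force: 36.5
33.3 [ 0.3996 -0.2885  0.2863] [3.139e+00 2.000e-03 1.590e+00] [ 0.2 -0.7 -0.9] 0.0387 36.5
.570,.378,.28,1.59 shift in start axes [663.2 182.9   5.4] turn [ 0.002  0.002 -0.   ] after turn [663.1 183.2   6.3]
```

```bash

python3 -m jog '[[[44.2,12.2,0,0,0,0,0],[44.2,12.2,0,0,0,0,0],[44.2,12.2,0,0,0,0,0],[44.2,12.2,0,0,0,0,0],[44.2,12.2,0,0,0,0,0]]]' >/dev/null
python3 -m jog '[[[44.2,12.2,0,0,0,0,0],[44.2,12.2,0,0,0,0,0],[44.2,12.2,0,0,0,0,0],[44.2,12.2,0,0,0,0,0],[44.2,12.2,0,0,0,0,0]]]' >/dev/null
python3 -m jog '[[[44.2,12.2,0,0,0,0,0],[44.2,12.2,0,0,0,0,0],[44.2,12.2,0,0,0,0,0],[44.2,12.2,0,0,0,0,0],[44.2,12.2,0,0,0,0,0]]]' >/dev/null
python3 -m jog '[[[0,0,0,0,0,0,0],[0,0,0,0,0,0,0]]]' >/dev/null
python3 go.py .570,.378,.100,1.59
```

```text
35.0 [0.5695 0.3787 0.2833] [ 3.142 -0.     1.591] [ 1.4 -0.5 -0.4] 0.0389 36.4
.570,.378,.100,1.59 shift in start axes [ -0.8   0.5 183.3] turn [ 0.    -0.     0.001] after turn [ -0.7   0.5 183.3]
```

```bash

python3 -m jog '[[[-1,0,40,0,0,0,0],[0,0,40,0,0,0,0],[0,0,40,0,0,0,0],[0,0,40,0,0,0,0],[0,0,15,0,0,0,0]]]' >/dev/null
python3 -m jog '[[[0,0,6,0,0,0,0],[0,0,1,0,0,0,0],[0,0,0,0,0,0,0]]]' 
python3 -m jog '[[[0,0,1,0,0,0,0],[0,0,0,0,0,0,0.7],[0,0,0,0,0,0,0.7],[0,0,0,0,0,0,0.7],[0,0,0,0,0,0,0.7]]]'
python3 -m jog '[[[0,0,-25,0,0,0,0.7],[0,0,-40,0,0,0,0.7],[0,0,-40,0,0,0,1],[0,0,-40,0,0,0,1],[0,0,0,0,0,0,1]]]'
python3 go.py .380,.310,.24,1.59 .380,.310,.24,2.2
```

```text
clock: 35.8
position: [0.5707, 0.3772, 0.1028]
tool_rot: [3.14, -0.001, 1.589]
force: [-0.4, 0.4, 0.1]
grip_width: 0.0384
finger_force: 36.4
clock: 36.3
position: [0.57, 0.3769, 0.1]
tool_rot: [3.141, -0.0, 1.59]
force: [0.1, 0.0, -0.8]
grip_width: 0.0599
finger_force: 0.0
clock: 36.8
position: [0.5711, 0.3783, 0.2506]
tool_rot: [3.136, -0.004, 1.59]
force: [-0.3, 0.0, -0.1]
grip_width: 0.0854
finger_force: 0.0
36.8 [0.5711 0.3783 0.2506] [ 3.136 -0.004  1.59 ] [-0.3  0.  -0.1] 0.0854 0.0
.380,.310,.24,1.59 shift in start axes [ -64.8 -192.4    9.2] turn [ 0.006 -0.004 -0.   ] after turn [ -64.6 -192.4   10.6]
.380,.310,.24,2.2 shift in start axes [ -64.8 -192.4    9.2] turn [ 0.007 -0.002 -0.61 ] after turn [  57.3 -194.7   10.6]
```

```bash

python3 -m jog '[[[-13,-38.5,2,0,0,0,0.7],[-13,-38.5,2,0,0,0,0.7],[-13,-38.5,2,0,0,0,0.7],[-13,-38.5,2,0,0,0,0.7],[-13,-38.5,2,0,0,0,0.7]]]' >/dev/null
python3 -m jog '[[[0,0,0,0,0,0,0.7],[0,0,0,0,0,0,0.7]]]' >/dev/null
python3 - <<'E'
from h import *
f=wrist(); save(f,'w8')
for d in bot.spot_point('ferrule_a',f):
  if d['conf']>.3: print(d['conf'],np.round(d['xyz'],4),proj(f,d['xyz']))
for d in bot.trace('ferrule_a',f):
  if d['conf']>.3: print(d['conf'],rect(f,d['region'],.03))
E
python3 go.py .380,.310,.082,1.59
```

```text
0.82 [0.3787 0.3123 0.0012] [[258.34808978 176.68998196]]
0.58 [0.2959 0.2948 0.    ] [[187.99203891 189.64127973]]
0.56 [0.3817 0.3863 0.0004] [[262.41741286 110.04695882]]
0.81 ((383.4394836425781, 387.1192321777344), (38.041473388671875, 37.57089614868164), 62.741756439208984)
0.73 ((379.8071594238281, 311.5190124511719), (39.37274169921875, 42.140438079833984), 20.166908264160156)
0.56 ((297.14923095703125, 299.92071533203125), (48.006736755371094, 37.88983917236328), 44.246585845947266)
37.65 [0.3795 0.3086 0.2348] [ 3.142e+00 -1.000e-03  1.589e+00] [ 0.3 -0.1  0.1] 0.0599 0.0
.380,.310,.082,1.59 shift in start axes [  1.3   0.5 152.8] turn [ 0.    -0.001 -0.001] after turn [  1.3   0.5 152.8]
```

View pics/w8.png

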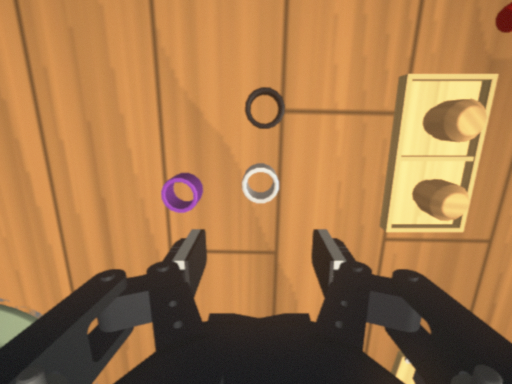

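Steel ferrule at (261,185), purple at (182,192), black at (265,108); both feet stand upright in their bays.

```bash

python3 -m jog '[[[2,0,40,0,0,0,0.7],[0,0,40,0,0,0,0.7],[0,0,40,0,0,0,0.7],[0,0,23,0,0,0,0.7],[0,0,10,0,0,0,0.7]]]' 40 >/dev/null
python3 -m jog '[[[0,0,0,0,0,0,0.7],[0,0,0,0,0,0,0],[0,0,0,0,0,0,0],[0,0,0,0,0,0,0],[0,0,0,0,0,0,0]]]' 
python3 -m jog '[[[0,0,0,0,0,0,0],[0,0,-40,0,0,0,0],[0,0,-40,0,0,0,0],[0,0,-40,0,0,0,0],[0,0,-40,0,0,0,0]]]' 
python3 go.py .577,-.304,.25,1.59 .480,0,.25,1.59
```

```text
clock: 38.65
position: [0.3793, 0.3107, 0.0832]
tool_rot: [3.14, -0.001, 1.589]
force: [-2.7, 0.2, 10.1]
grip_width: 0.0386
finger_force: 40.6
clock: 39.15
position: [0.3786, 0.31, 0.2444]
tool_rot: [3.141, -0.0, 1.59]
force: [0.9, -0.6, -0.2]
grip_width: 0.0386
finger_force: 41.0
39.15 [0.3786 0.31   0.2444] [ 3.141 -0.     1.59 ] [ 0.9 -0.6 -0.2] 0.0386 41.0
.577,-.304,.25,1.59 shift in start axes [-617.7  186.8   -5.7] turn [ 0.001 -0.    -0.   ] after turn [-617.7  186.6   -5.6]
.480,0,.25,1.59 shift in start axes [-311.9   95.6   -5.7] turn [ 0.001 -0.    -0.   ] after turn [-311.9   95.5   -5.6]
```

```bash

python3 -m jog '[[[-45,12.3,0,0,0,0,0],[-45,12.3,0,0,0,0,0],[-45,12.3,0,0,0,0,0],[-45,12.3,0,0,0,0,0],[-45,12.3,0,0,0,0,0]]]' >/dev/null
python3 -m jog '[[[-45,12.3,0,0,0,0,0],[-45,12.3,0,0,0,0,0],[-45,12.3,0,0,0,0,0],[-45,12.3,0,0,0,0,0],[-45,12.3,0,0,0,0,0]]]' >/dev/null
python3 -m jog '[[[-45,12.3,0,0,0,0,0],[-45,12.3,0,0,0,0,0],[-45,12.3,0,0,0,0,0],[-45,12.3,0,0,0,0,0],[-45,12.3,0,0,0,0,0]]]' >/dev/null
python3 -m jog '[[[0,0,0,0,0,0,0],[0,0,0,0,0,0,0]]]' >/dev/null
python3 go.py .577,-.361,.087,1.59
```

```text
40.85 [ 0.5756 -0.362   0.2422] [ 3.141 -0.     1.588] [-0.6  0.2 -1.2] 0.0387 41.0
.577,-.361,.087,1.59 shift in start axes [  0.9   1.4 155.2] turn [ 0.    -0.    -0.002] after turn [  0.9   1.4 155.2]
```

```bash

python3 -m jog '[[[1,2,40,0,0,0,0],[0,0,40,0,0,0,0],[0,0,40,0,0,0,0],[0,0,22,0,0,0,0],[0,0,8,0,0,0,0]]]' >/dev/null
python3 -m jog '[[[0,0,4,0,0,0,0],[0,0,0,0,0,0,0],[0,0,0,0,0,0,0]]]' 
python3 -m jog '[[[0,0,1,0,0,0,0],[0,0,0,0,0,0,0.65],[0,0,0,0,0,0,0.65],[0,0,0,0,0,0,0.65],[0,0,0,0,0,0,0.65]]]'
python3 -m jog '[[[0,0,-25,0,0,0,0.65],[0,0,-40,0,0,0,0.65],[0,0,-40,0,0,0,0.7],[0,0,-40,0,0,0,0.7],[0,0,-10,0,0,0,0.7]]]'
python3 go.py .440,-.0115,.24,1.59
```

```text
clock: 41.65
position: [0.5785, -0.3602, 0.0895]
tool_rot: [3.14, 0.001, 1.59]
force: [0.2, -0.9, -1.5]
grip_width: 0.0384
finger_force: 40.9
clock: 42.15
position: [0.578, -0.3601, 0.087]
tool_rot: [3.142, 0.0, 1.59]
force: [0.1, 1.0, -0.4]
grip_width: 0.0555
finger_force: 0.0
clock: 42.65
position: [0.5792, -0.3604, 0.2466]
tool_rot: [3.137, 0.003, 1.59]
force: [0.5, -0.2, 0.4]
grip_width: 0.0596
finger_force: 0.0
42.65 [ 0.5792 -0.3604  0.2466] [3.137e+00 3.000e-03 1.590e+00] [ 0.5 -0.2  0.4] 0.0596 0.0
.440,-.0115,.24,1.59 shift in start axes [ 351.5 -132.6    5. ] turn [ 0.005  0.003 -0.   ] after turn [ 351.5 -132.4    6.6]
```

```bash

python3 -m jog '[[[43,-17,0,0,0,0,0.7],[44,-17,0,0,0,0,0.7],[44,-17,0,0,0,0,0.7],[44,-17,0,0,0,0,0.7],[44,-17,0,0,0,0,0.7]]]' >/dev/null
python3 -m jog '[[[44,-16,0,0,0,0,0.7],[44,-16,0,0,0,0,0.7],[44,-16,0,0,0,0,0.7],[0,0,0,0,0,0,0.7],[0,0,0,0,0,0,0.7]]]' >/dev/null
python3 - <<'E'
from h import *
f=wrist()
for d in bot.spot_point('ferrule_a',f):
  if d['conf']>.3: print(d['conf'],np.round(d['xyz'],4),proj(f,d['xyz']))
for d in bot.trace('ferrule_a',f):
  if d['conf']>.3: print(d['conf'],rect(f,d['region'],.03))
E
python3 go.py .440,-.0115,.082,1.59
```

```text
0.8 [ 0.4384 -0.0129 -0.0023] [[258.49296932 179.68051752]]
0.76 ((441.06689453125, -8.568004608154297), (37.06553268432617, 42.257904052734375), 1.225411295890808)
43.8 [ 0.4386 -0.0125  0.2417] [-3.141  0.     1.588] [ 0.5 -0.5 -0.2] 0.0594 0.0
.440,-.0115,.082,1.59 shift in start axes [  1.    1.5 159.7] turn [-0.     0.    -0.002] after turn [  1.    1.5 159.7]
```

```bash

python3 -m jog '[[[2,1,40,0,0,0,0.7],[0,0,40,0,0,0,0.7],[0,0,40,0,0,0,0.7],[0,0,28,0,0,0,0.7],[0,0,12,0,0,0,0.7]]]' 40 >/dev/null
python3 -m jog '[[[0,0,0,0,0,0,0.7],[0,0,0,0,0,0,0],[0,0,0,0,0,0,0],[0,0,0,0,0,0,0],[0,0,0,0,0,0,0]]]' 
python3 -m jog '[[[0,0,0,0,0,0,0],[0,0,-40,0,0,0,0],[0,0,-40,0,0,0,0],[0,0,-40,0,0,0,0],[0,0,-40,0,0,0,0]]]' 
python3 go.py .577,-.300,.24,1.59
```

```text
clock: 44.8
position: [0.4399, -0.0098, 0.0833]
tool_rot: [3.139, 0.0, 1.589]
force: [-2.4, -0.6, 10.7]
grip_width: 0.0388
finger_force: 40.5
clock: 45.3
position: [0.4389, -0.0097, 0.2445]
tool_rot: [3.141, 0.0, 1.59]
force: [1.6, -0.3, -0.2]
grip_width: 0.0385
finger_force: 41.1
45.3 [ 0.4389 -0.0097  0.2445] [3.141 0.    1.59 ] [ 1.6 -0.3 -0.2] 0.0385 41.1
.577,-.300,.24,1.59 shift in start axes [-292.8  132.6    4.7] turn [ 0.001  0.    -0.   ] after turn [-292.9  132.5    4.5]
```

```bash

python3 -m jog '[[[-42,19,0,0,0,0,0],[-42,19,0,0,0,0,0],[-42,19,0,0,0,0,0],[-42,19,0,0,0,0,0],[-42,19,0,0,0,0,0]]]' >/dev/null
python3 -m jog '[[[-42,19,0,0,0,0,0],[-41,19,0,0,0,0,0],[0,0,0,0,0,0,0],[0,0,0,0,0,0,0],[0,0,0,0,0,0,0]]]' >/dev/null
python3 go.py .577,-.300,.087,1.59
python3 - <<'E'
from h import *
t=bot.grab_frame('top')
for d in bot.spot_point('ferrule_a',t):
  if d['conf']>.3: print(d['conf'],np.round(d['xyz'],4))
for d in bot.spot_point('dish',t):
  if d['conf']>.3: print(d['conf'],np.round(d['xyz'],4))
E
```

```text
46.3 [ 0.5776 -0.2994  0.2427] [ 3.141 -0.     1.59 ] [ 0.4 -0.3 -1.2] 0.0388 41.1
.577,-.300,.087,1.59 shift in start axes [ -0.7  -0.7 155.7] turn [ 0.001 -0.     0.   ] after turn [ -0.6  -0.6 155.7]
0.47 [ 0.5778 -0.2985  0.1604]
0.42 [ 0.2957  0.295  -0.0007]
0.41 [0.386  0.39   0.0018]
0.59 [ 0.5782 -0.3271 -0.009 ]
```

```bash

python3 -m jog '[[[0,0,40,0,0,0,0],[0,0,40,0,0,0,0],[0,0,40,0,0,0,0],[0,0,22,0,0,0,0],[0,0,8,0,0,0,0]]]' >/dev/null
python3 -m jog '[[[0,0,4,0,0,0,0],[0,0,0,0,0,0,0],[0,0,0,0,0,0,0]]]' 
python3 -m jog '[[[0,0,1.5,0,0,0,0],[0,0,0,0,0,0,0.65],[0,0,0,0,0,0,0.65],[0,0,0,0,0,0,0.65],[0,0,0,0,0,0,0.65]]]'
python3 -m jog '[[[0,0,-25,0,0,0,0.65],[0,0,-40,0,0,0,0.65],[0,0,-40,0,0,0,0.7],[0,0,-40,0,0,0,0.7],[-40,-10,-30,0,0,0,0.7]]]' >/dev/null
python3 -m jog '[[[-40,0,0,0,0,0,0.7],[-30,0,0,0,0,0,0.7],[0,0,0,0,0,0,1],[0,0,0,0,0,0,1]]]'
python3 - <<'E'
from h import *
s=bot.grab_frame('side'); t=bot.grab_frame('top'); w=wrist()
z=lambda f,y0,y1,x0,x1,k: cv2.resize(f['img'][y0:y1,x0:x1],None,fx=k,fy=k,interpolation=cv2.INTER_CUBIC)
im=np.vstack([np.hstack([z(s,140,320,170,480,2)[:, :620], np.zeros((360,0,3),np.uint8)]), cv2.resize(np.hstack([z(t,120,210,110,420,2)]),(620,180))]); save({'img':im},'fin')
for n,g in (('s',s),('t',t),('w',w)):
  for q in ['foot_a','ferrule_a','dish','bar','clamp_ball','tray']:
    for d in bot.spot_point(q,g):
      if d['conf']>.4: print(n,q,round(d['conf'],2),np.round(d['xyz'],4))
E
```

```text
clock: 47.25
position: [0.5784, -0.3002, 0.0893]
tool_rot: [3.14, 0.001, 1.59]
force: [0.3, -1.0, -1.2]
grip_width: 0.0387
finger_force: 41.1
clock: 47.75
position: [0.5778, -0.3001, 0.0865]
tool_rot: [3.141, 0.0, 1.59]
force: [0.7, 0.2, 0.2]
grip_width: 0.0555
finger_force: 0.0
clock: 48.65
position: [0.5698, -0.4097, 0.2605]
tool_rot: [-3.141, -0.001, 1.589]
force: [0.4, -0.4, 1.6]
grip_width: 0.0848
finger_force: 0.0
s foot_a 0.6 [0.574  0.298  0.0034]
s foot_a 0.56 [0.5673 0.3786 0.0091]
s foot_a 0.55 [ 0.5733  0.3392 -0.0028]
s ferrule_a 0.76 [ 0.5768 -0.359   0.0037]
s ferrule_a 0.73 [ 0.5788 -0.3019  0.0063]
s ferrule_a 0.68 [0.3854 0.3906 0.0017]
s ferrule_a 0.61 [0.6176 0.0449 0.141 ]
s ferrule_a 0.52 [ 0.2916  0.2935 -0.0023]
s ferrule_a 0.43 [5.693e-01 3.399e-01 1.000e-04]
s dish 0.56 [ 5.785e-01 -3.366e-01  5.000e-04]
s dish 0.5 [0.6148 0.0426 0.1441]
s bar 0.66 [ 0.6028 -0.0772  0.0134]
s clamp_ball 0.94 [0.6185 0.0435 0.1424]
s tray 0.83 [ 0.57    0.3413 -0.0012]
t foot_a 0.72 [0.5736 0.3783 0.009 ]
t foot_a 0.54 [ 5.713e-01  2.904e-01 -1.000e-04]
t ferrule_a 0.64 [ 0.5753 -0.3636  0.0057]
t ferrule_a 0.61 [ 0.5785 -0.3027  0.0039]
t ferrule_a 0.6 [0.3839 0.3899 0.0009]
t ferrule_a 0.42 [ 0.2927  0.2966 -0.0009]
t dish 0.6 [ 0.5798 -0.3296 -0.0046]
t bar 0.94 [ 0.6081 -0.0773  0.0117]
t bar 0.62 [0.5701 0.3355 0.0034]
t clamp_ball 0.62 [0.617  0.0384 0.1426]
t tray 0.68 [0.5722 0.3339 0.0026]
t tray 0.66 [0.5739 0.2954 0.0031]
w foot_a 0.7 [ 0.5758 -0.3022  0.0035]
w ferrule_a 0.97 [ 0.5746 -0.3038  0.0018]
w ferrule_a 0.66 [ 0.5752 -0.3613  0.0047]
w dish 0.58 [ 5.82e-01 -3.32e-01  5.00e-04]
```

View pics/fin.png

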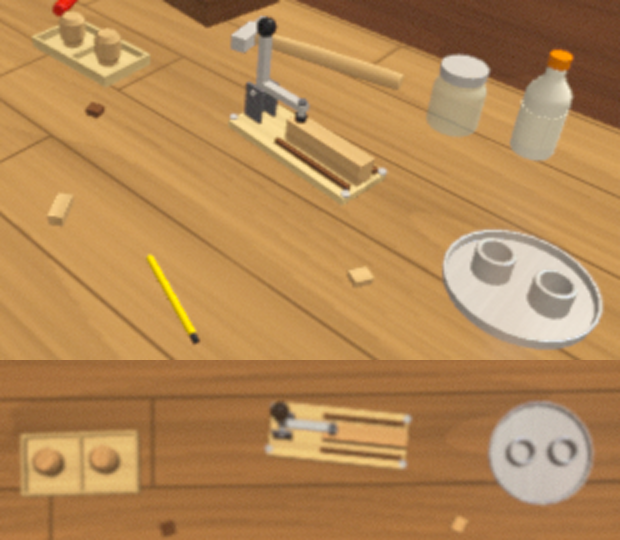

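The picture shows both feet upright in the tray, at (72,30) and (108,47). Both ferrules stand in the dish, at (494,262) and (551,292), and the bar lies in the nest with the clamp shut on it.

```bash
python3 -c "
from workcell import bot
print(bot.job_done())"
```

```text
the job is handed in; nothing more can be done
None
```

The job is handed in, with no verdict returned: in the last pictures one foot stands in each tray bay, both steel ferrules stand in the dish and the bar lies centred in the nest; the clamp is shut on it, its last push stopping hard at about 19 N.

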